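Ring the bench bell and hold up the full screw tin

ROBOT

A 6-joint arm with a two-finger parallel gripper is mounted at the origin on the work surface; the furniture and walls round the work are solid. World frame = base frame: x ahead of the robot, y to its left, z up, the work surface at z = 0. Lengths are in m, angles in rad, forces in N, time in s.
With the tool pointing down it reaches from about 0.275 to 0.75 m from the base axis. Payload 10.2 kg.
Tool frame: the origin (TCP) lies on the centre line of the jaws, within the pads' length; the fingertips stand 17 mm ahead of it and the grasp point (between the pads) lies 2 mm behind it; z points along the fingers, y is the line along which they close (so a half turn about z gives the same grasp; the last joint's range is limited). The gripper opens to 85 mm and grips with 20 to 120 N. Pads are 22 mm wide; open, the fingers measure 114 mm over their backs; the gripper's body (76 mm by 85 mm) begins 54 mm behind the grasp point. The pads swing forward as they close: fully open they stand 13 mm farther back than shut.
Start: joints at [-1.548, 0.313, 1.498, -0, 1.331, -0.223], TCP at [0.128, -0.509, 0.248] pointing down, gripper open.
Joint ranges: [-2.94, 2.94], [-0.97, 2.17], [0.19, 2.56], [-1.23, 4.37], [0.02, 3.11], [-2.88, 2.88]. Speed limits (rad/s): [2.39, 2.39, 3.01, 3.14, 3.14, 3.14].

INTERFACE

Orientations are given as a 3x3 rotation matrix whose columns are the frame's x, y, z axes.
In Python, from workcell import manip gives the robot as it stands. The module is installed in compiled form; this text tells all that it offers.
- The arm moves only by the tool apply_moves, never from a script. Its argument "targets" is a list of rows, each an object of numbers: "tx", "ty", "tz": the shift along the tool's x, y, z in m; "yaw": the turn about the tool's z in rad; "gripper": the closure, from 0 (fully open) to 1 (shut). A call has 1 to 20 rows; each row is the pose to reach, as a shift and turn from the pose commanded when the call began, along the tool's axes at that moment; what a row does not reach only later rows make up. A row lasts 1/10 s, in which the tool goes at most 50 mm and 8.59 degrees, less where a joint would pass 70% of its speed; a pose out of reach is approached as far as the arm can. A call with a gripper value outside its range is refused whole. The fingers move at their own pace and stop on an object; "newtons" is the grip in N (left out, the last holds). Time passes only in rows, so rows that repeat a pose let the fingers close. It gives the time, the measured TCP pose, the force, the opening and the grip force at its end, in the units of the state.
- manip.get_obs(): the state, without advancing time (a new reading comes with each control period).
- manip.read_camera(name): name is "side" or "top" or "wrist"; returns a dict with "image" (384x512x3 uint8, red, green, blue), "intrinsics" (3x3 intrinsics, pixels), "world_from_camera" (4x4, takes a point from camera to world coordinates). Camera axes: x right, y down, z forward; pixel columns grow to the right and rows downward; lengths in m; the calibration is good to about 2 mm. A picture is of the moment at which its call begins. There is no depth.
- manip.hand_in(): hands the job in; it is judged then, once.
Trained networks look in a picture, given as the dict that the camera call returned (one of the last four; its "shot" number tells which), for a name from the list of things; names that differ only in an ending like _2 or _b are one class to them, and where a whole thing is asked for, a point or a joint stands for the part that bears it (a point fixed in the world has none). Each returns a list of dicts, best first, with "conf" (0 to 1); they miss things now and then, are a little off and sometimes report something else, mostly with a low value. They report only what shows in the picture. A call takes as long as a camera call. They do not tell look-alikes from the thing itself.
- manip.search_frame(picture, name): "rect" ([left, top, right, bottom] in pixels, round what is visible of it).
- manip.trace(picture, name): "pixels" (384x512 bool, what is visible of it) and "rect" ([left, top, right, bottom] in pixels, round what is visible of it).
- manip.place_of(picture, name): "location" ([column, row] in pixels: a listed point, or the origin of a listed thing).
The state is a dict: "time_s": time; "q": joint angles; "dq": joint speeds; "tau": joint torques, N m; "tcp_pos": TCP position; "orientation": TCP orientation; "wrist_force": force on the tool from outside, world axes, zero at the start; "ft_torque": the same for the moment, N m; "opening": opening from 0.0 (shut) to 1.0 (fully open); "grasp_force": force on a finger pad.
Only numpy, scipy, OpenCV 4.12 (cv2) and the standard library are available. Lean on these libraries where they do the work, as an engineer would, in place of code of your own. Each camera call takes 0.05 s, during which the arm holds its last target. There are 200 camera calls.

TASK

Press the plunger of the bench bell down to its stop to call your workmate, then find by hefting which of the three identical red tins straight ahead on the table is the full, heaviest one: lift at least two of them clear of the table to compare their weights, and set the lighter ones back upright on the table. Finish while holding the heaviest tin up in the gripper, upright and still, about 20 cm above the table, so that the workmate can take it; do not put it down or let go. Leave all the other things where they are.

Things in the scene. Friction and masses are not known exactly. Their poses are not given: they have to be found in the camera images.
- bell_plunger (a joint): press of the bell's plunger in m: 0 at rest (up), 0.008 fully down at its stop. A spring pushes it up: about 1.5 N to start, 4.5 N at the stop; it springs back by itself.
- bell_top (a point): centre of the top of the round brass plunger head (28 mm across, 10 mm thick) of a steel call bell, 72 mm above the table at rest; press straight down. The bell (black base, dome, 86 mm across) is fixed to the table; the top of its brass collar, under the head, is 50 mm above the table.
- tin_a: one of three identical closed round red tins with a grey pressed lid, standing on the open table ahead of the robot (not those beyond the orange hose); 66 mm across, 58 mm high (the lid the top 13 mm), origin at the centre of its underside, z up. One of the three (any of them) is full, under 1 kg, and weighs at least 0.25 kg more than either of the others (equally light within 0.1 kg).
- tin_b: one of three identical closed round red tins with a grey pressed lid, standing on the open table ahead of the robot (not those beyond the orange hose); 66 mm across, 58 mm high (the lid the top 13 mm), origin at the centre of its underside, z up. One of the three (any of them) is full, under 1 kg, and weighs at least 0.25 kg more than either of the others (equally light within 0.1 kg).
- tin_c: one of three identical closed round red tins with a grey pressed lid, standing on the open table ahead of the robot (not those beyond the orange hose); 66 mm across, 58 mm high (the lid the top 13 mm), origin at the centre of its underside, z up. One of the three (any of them) is full, under 1 kg, and weighs at least 0.25 kg more than either of the others (equally light within 0.1 kg).
- glue_bottle: bystander, to be left where it is: a standing yellow glue bottle with orange tip, 44x64x202 mm; origin at the centre of its underside
- blade_box: bystander, to be left where it is: a closed blue carton, 69x120x94 mm; origin at the centre of its underside
- masking_tape: bystander, to be left where it is: a roll of masking tape lying flat, 105 mm across, 25 mm high; origin at the centre of its underside
- screw_box: bystander, to be left where it is: a closed brown carton, 74x110x64 mm; origin at the centre of its underside
- block_plane: bystander, to be left where it is: a small black block plane, 50x160x38 mm; origin at the centre of its underside
Things that resemble listed ones, but are neither listed nor needed, are in the scene too. Leave any green or turquoise look-alike of the part that bears bell_plunger alone.

How it is judged:
On the way, in this order (a step that is already met when the one before it is completed fails the run):
1. the bell's plunger is pressed down to its stop (at least 7 of 8 mm) (value of joint bell_plunger above 0.007 m), for 0.05 s.
2. at least one of the lighter tins is lifted clear of the table in the gripper (so it is with any two tins lifted) (((height (world z) of tin_a above 0.01 m and contact force between the fingers and tin_a above 1 N) or (height (world z) of tin_c above 0.01 m and contact force between the fingers and tin_c above 1 N))), for 0.2 s.
3. the full tin is held up (height (world z) of tin_b above 0.14 m and contact force between the fingers and tin_b above 1 N), for 0.2 s.
At the end, for the whole second after the job is handed in: The heaviest tin is held by the fingers, its underside 0.14 to 0.35 m above the table, upright within 0.3 rad, slower than 0.05 m/s, touching no other object; both lighter tins stand on the table (underside within 12 mm of it, upright within 0.15 rad) (all of step 3 and height (world z) of tin_b below 0.35 m and angle between tin_b's own z axis and vertical below 0.3 rad and linear speed of tin_b below 0.05 m/s and contact force between each of tin_b, the fingers and tin_a below 0.2 N and contact force between each of tin_b, the fingers and tin_c below 0.2 N and contact force between tin_b and glue_bottle below 0.2 N and contact force between tin_b and blade_box below 0.2 N and contact force between tin_b and masking_tape below 0.2 N and contact force between tin_b and screw_box below 0.2 N and contact force between tin_b and block_plane below 0.2 N and height (world z) of each of tin_a, tin_c below 0.012 m and angle between each of tin_a, tin_c's own z axis and vertical below 0.15 rad); the arm keeps its last pose, push and grip.
It fails at once if a bystander is displaced by more than 3 cm (distance of any of glue_bottle, blade_box, masking_tape, screw_box, block_plane from where it was at the start of the episode above 0.03 m).
It also fails if it takes over 70 s, if anything falls off the work surface, if the arm or the gripper's body presses on something with over 40 N, if the wrist force passes 120 N, or if a joint passes its speed limit or range.

## Working session

There is one attempt and no reset: what is moved stays moved. The work goes in short steps, Python scripts to look and compute and a tool call to move; the robot and the scene stay as the last step left them, time stands still between calls to the robot, and variables do not carry over. Pictures are saved under pics/ and viewed, at most 10 in all, crops included, and the job is handed in when it is done.

Besides the shell and the picture viewer there is one more tool, called after "Request:" as name([rows], argument=value, ...), one row to a line, values as JSON. apply_moves: Moves the arm, as the interface text tells. Its arguments: {"type":"object","properties":{"targets":{"type":"array"},"newtons":{"type":"number"}},"required":["targets"]}

```bash
mkdir -p pics; cat > h.py <<'E'
import numpy as np, cv2
from workcell import manip
def shot(n,f=None):
    p=manip.read_camera(n)
    if f: cv2.imwrite(f'pics/{f}.png',cv2.cvtColor(p['image'],cv2.COLOR_RGB2BGR))
    return p
def ray(p,uv):
    T=np.array(p['world_from_camera']);d=T[:3,:3]@np.linalg.solve(np.array(p['intrinsics']),[uv[0],uv[1],1.]);return T[:3,3],d
def onz(p,uv,z):
    o,d=ray(p,uv);return o+d*(z-o[2])/d[2]
E
python3 - <<'E'
from h import *
o=manip.get_obs();print(o['time_s'],o['tcp_pos'],np.round(o['orientation'],3).tolist())
ps={n:shot(n,n+'0') for n in('top','side','wrist')}
cv2.imwrite('pics/ts0.png',np.vstack([cv2.imread('pics/top0.png'),cv2.imread('pics/side0.png')])[:, :])
for n in('top','side'):
    p=ps[n];print(n,np.round(np.array(p['world_from_camera'])[:3],2).tolist())
    for t,z in(('tin_a',0),('bell_top',.072),('glue_bottle',0),('blade_box',0),('masking_tape',0),('screw_box',0),('block_plane',0)):
        for r in manip.place_of(p,t): print(t,round(r['conf'],2),np.round(r['location']),np.round(onz(p,r['location'],z),3))
E
```

```text
0.0 [ 0.12773782 -0.50898416  0.24774911] [[0.97, 0.243, -0.0], [0.243, -0.97, 0.001], [0.0, -0.001, -1.0]]
top [[0.02, -0.87, 0.5, -0.18], [-1.0, -0.01, 0.01, 0.06], [-0.0, -0.5, -0.87, 1.24]]
tin_a 0.97 [317. 192.] [ 0.525 -0.089 -0.   ]
tin_a 0.86 [260. 186.] [ 0.544  0.078 -0.   ]
tin_a 0.7 [201. 186.] [ 0.542  0.257 -0.   ]
tin_a 0.69 [311. 150.] [ 0.675 -0.076  0.   ]
bell_top 0.59 [348. 246.] [ 0.325 -0.155  0.072]
glue_bottle 0.77 [139. 169.] [0.598 0.451 0.   ]
blade_box 0.77 [206. 150.] [0.672 0.252 0.   ]
masking_tape 0.63 [261. 159.] [0.64  0.079 0.   ]
masking_tape 0.36 [207. 153.] [0.66  0.246 0.   ]
screw_box 0.63 [312. 153.] [ 0.666 -0.08   0.   ]
side [[1.0, 0.0, -0.0, 0.49], [0.0, -0.49, 0.87, -1.12], [0.0, -0.87, -0.49, 0.74]]
tin_a 0.92 [276. 213.] [0.551 0.063 0.   ]
tin_a 0.87 [270. 176.] [0.541 0.28  0.   ]
tin_a 0.66 [266. 240.] [ 0.522 -0.067  0.   ]
bell_top 0.61 [163. 265.] [ 0.296 -0.265  0.072]
bell_top 0.61 [183. 236.] [ 0.324 -0.157  0.072]
bell_top 0.6 [227. 251.] [ 0.43  -0.215  0.072]
bell_top 0.57 [229. 288.] [ 0.44  -0.34   0.072]
bell_top 0.45 [216. 209.] [ 0.393 -0.037  0.072]
glue_bottle 0.61 [284. 154.] [0.594 0.447 0.   ]
blade_box 0.6 [312. 179.] [0.672 0.262 0.   ]
masking_tape 0.69 [309. 208.] [0.646 0.089 0.   ]
masking_tape 0.35 [276. 212.] [0.554 0.07  0.   ]
screw_box 0.56 [327. 244.] [ 0.675 -0.085  0.   ]
screw_box 0.5 [314. 181.] [0.678 0.252 0.   ]
block_plane 0.79 [323. 284.] [ 0.647 -0.242  0.   ]
```

View pics/top0.png

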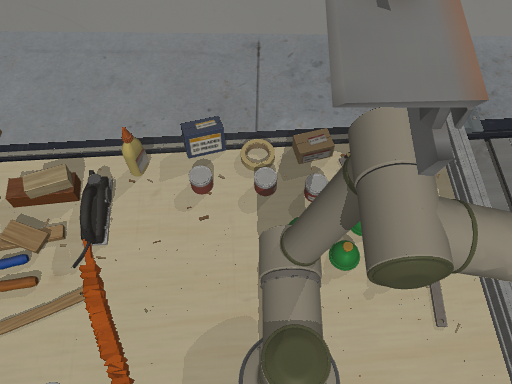

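View pics/side0.png

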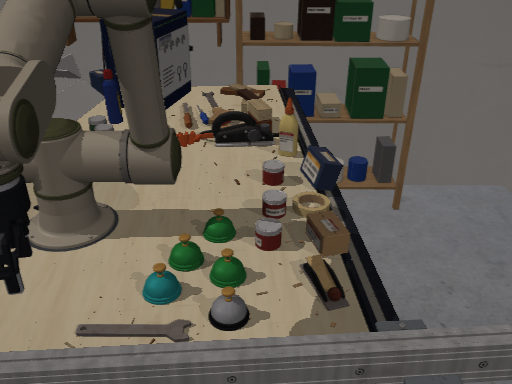

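```bash
python3 - <<'E'
import cv2
i=cv2.imread('pics/side0.png');cv2.imwrite('pics/c1.png',cv2.resize(i[195:335,130:290],None,fx=4,fy=4,interpolation=cv2.INTER_CUBIC))
E
```

```text
(no output)
```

View pics/c1.png

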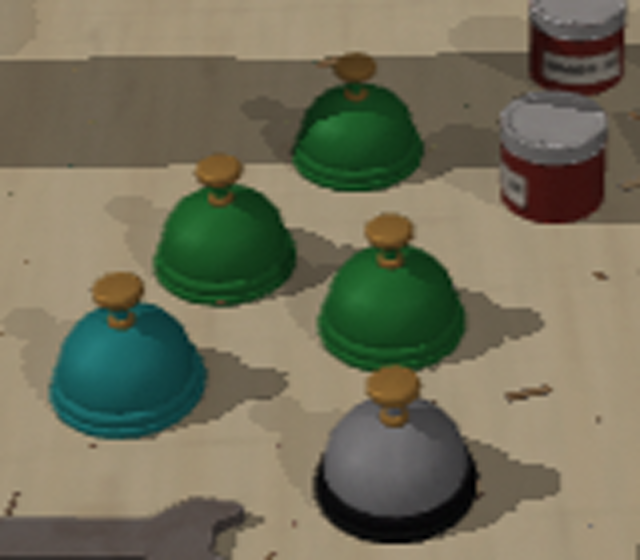

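The crop shows one steel bell with a black base, its brass head at side pixel (228,289). The look-alikes are green at (219,213), (184,238) and (228,253), and turquoise at (159,268). I choose the steel one. The tins are at side (274,172), (275,204) and (268,234); the ones beyond the hose, at (98,125), are excluded.

Request:
apply_moves([
  {"tx": 0.04, "ty": -0.01, "gripper": 1},
  {"tx": 0.08, "ty": -0.02, "gripper": 1},
  {"tx": 0.12, "ty": -0.03, "gripper": 1},
  {"tx": 0.16, "ty": -0.04, "gripper": 1},
  {"tx": 0.2, "ty": -0.05, "gripper": 1},
  {"tx": 0.24, "ty": -0.06, "gripper": 1},
  {"tx": 0.28, "ty": -0.07, "gripper": 1},
  {"tx": 0.32, "ty": -0.08, "gripper": 1},
  {"tx": 0.344, "ty": -0.088, "gripper": 1},
  {"tx": 0.344, "ty": -0.088, "gripper": 1},
  {"tx": 0.344, "ty": -0.088, "tz": 0.03, "gripper": 1},
  {"tx": 0.344, "ty": -0.088, "tz": 0.06, "gripper": 1},
  {"tx": 0.344, "ty": -0.088, "tz": 0.06, "gripper": 1},
  {"tx": 0.344, "ty": -0.088, "tz": 0.06, "gripper": 1},
])

```text
$.targets[0]: bad value
```

```bash
python3 - <<'E'
from h import *
o=manip.get_obs();print(o['time_s'],o['tcp_pos'],np.round(o['orientation'],3).tolist(),o['wrist_force'],o['opening'])
for n in('wrist','side','top'):
    p=shot(n,n+'1');print(n,np.round(p['world_from_camera'],2)[:3].tolist())
    for t,z in(('bell_top',.072),('tin_a',0)):
        for r in manip.place_of(p,t): print(t,round(r['conf'],2),np.round(r['location']),np.round(onz(p,r['location'],z),3))
E
```

```text
0.85 [ 0.12774115 -0.50921944  0.24830307] [[0.97, 0.243, -0.0], [0.243, -0.97, 0.0], [-0.0, -0.0, -1.0]] [ 0.26790614 -0.05510036 -0.25671254] 1.0012305570711093
wrist [[0.24, -0.92, -0.31, 0.21], [-0.97, -0.23, -0.08, -0.49], [-0.0, 0.32, -0.95, 0.37]]
side [[1.0, 0.0, -0.0, 0.49], [0.0, -0.49, 0.87, -1.12], [0.0, -0.87, -0.49, 0.74]]
bell_top 0.7 [228. 288.] [ 0.438 -0.34   0.072]
bell_top 0.53 [215. 210.] [ 0.391 -0.04   0.072]
bell_top 0.53 [180. 235.] [ 0.316 -0.152  0.072]
bell_top 0.46 [227. 251.] [ 0.43  -0.216  0.072]
bell_top 0.45 [158. 264.] [ 0.284 -0.262  0.072]
tin_a 0.91 [274. 179.] [0.553 0.263 0.   ]
tin_a 0.84 [266. 240.] [ 0.522 -0.069  0.   ]
tin_a 0.82 [275. 212.] [0.551 0.07  0.   ]
top [[0.02, -0.87, 0.5, -0.18], [-1.0, -0.01, 0.01, 0.06], [-0.0, -0.5, -0.87, 1.24]]
bell_top 0.61 [349. 249.] [ 0.315 -0.157  0.072]
tin_a 0.86 [316. 194.] [ 0.518 -0.085  0.   ]
tin_a 0.72 [201. 186.] [0.541 0.255 0.   ]
tin_a 0.68 [264. 183.] [0.556 0.069 0.   ]
```

View pics/wrist1.png

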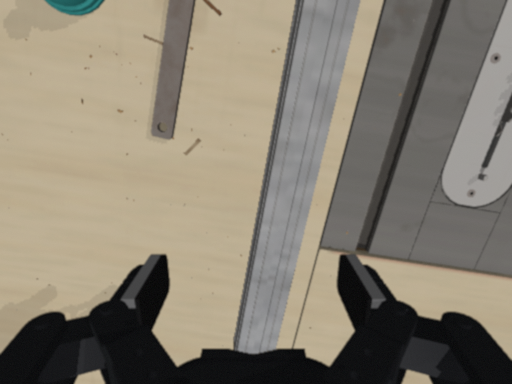

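The wrist picture shows only the spanner, the table edge and part of the turquoise bell at the top left (75,5). The arm has not moved: the call was refused, probably because keys were missing. I'll send rows with every key.

Request:
apply_moves([
  {"tx": 0.04, "ty": -0.01, "tz": 0, "yaw": 0, "gripper": 1},
  {"tx": 0.08, "ty": -0.02, "tz": 0, "yaw": 0, "gripper": 1},
  {"tx": 0.12, "ty": -0.03, "tz": 0, "yaw": 0, "gripper": 1},
  {"tx": 0.16, "ty": -0.04, "tz": 0, "yaw": 0, "gripper": 1},
  {"tx": 0.2, "ty": -0.05, "tz": 0, "yaw": 0, "gripper": 1},
  {"tx": 0.24, "ty": -0.06, "tz": 0, "yaw": 0, "gripper": 1},
  {"tx": 0.27, "ty": -0.075, "tz": 0, "yaw": 0, "gripper": 1},
  {"tx": 0.27, "ty": -0.088, "tz": 0, "yaw": 0, "gripper": 1},
  {"tx": 0.27, "ty": -0.088, "tz": 0, "yaw": 0, "gripper": 1},
  {"tx": 0.27, "ty": -0.088, "tz": 0, "yaw": 0, "gripper": 1},
])

```text
time_s: 2.3
tcp_pos: [0.3681, -0.3586, 0.2485]
orientation: [[0.97, 0.243, 0.0], [0.243, -0.97, -0.001], [-0.0, 0.001, -1.0]]
wrist_force: [-0.3, -0.0, -0.9]
opening: 0.0
grasp_force: 0.0
```

```bash
python3 - <<'E'
from h import *
o=manip.get_obs();print(o['time_s'],o['tcp_pos'],np.round(o['orientation'],3).tolist(),o['wrist_force'],o['opening'])
for n in('wrist','side'):
    p=shot(n,n+'2')
    for t,z in(('bell_top',.072),('tin_a',0)):
        for r in manip.place_of(p,t): print(n,t,round(r['conf'],2),np.round(r['location']),np.round(onz(p,r['location'],z),3))
E
```

```text
2.3 [ 0.36807005 -0.35860251  0.24846876] [[0.97, 0.243, 0.0], [0.243, -0.97, -0.001], [-0.0, 0.001, -1.0]] [-0.31532602 -0.01199374 -0.87044116] 0.000288835106198163
wrist bell_top 0.97 [121.  82.] [ 0.432 -0.213  0.072]
wrist bell_top 0.95 [158. 230.] [ 0.288 -0.27   0.072]
wrist bell_top 0.75 [ 57. 173.] [ 0.327 -0.157  0.072]
wrist bell_top 0.71 [258. 109.] [ 0.44  -0.346  0.072]
side bell_top 0.61 [229. 250.] [ 0.435 -0.21   0.072]
side bell_top 0.59 [227. 291.] [ 0.438 -0.349  0.072]
side bell_top 0.49 [158. 265.] [ 0.284 -0.266  0.072]
side bell_top 0.45 [217. 209.] [ 0.397 -0.037  0.072]
side bell_top 0.4 [183. 239.] [ 0.325 -0.168  0.072]
side tin_a 0.86 [274. 214.] [0.547 0.057 0.   ]
side tin_a 0.76 [268. 240.] [ 0.527 -0.071  0.   ]
side tin_a 0.7 [273. 178.] [0.55 0.27 0.  ]
```

View pics/wrist2.png

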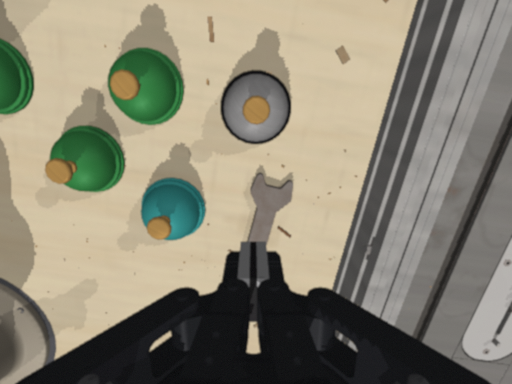

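The wrist view shows the steel bell with its head at (257,110), about (0.440, -0.345). I'll move above it and then go down.

Request:
apply_moves([
  {"tx": 0.04, "ty": 0.002, "tz": 0.02, "yaw": 0, "gripper": 1},
  {"tx": 0.073, "ty": 0.004, "tz": 0.05, "yaw": 0, "gripper": 1},
  {"tx": 0.073, "ty": 0.004, "tz": 0.09, "yaw": 0, "gripper": 1},
  {"tx": 0.073, "ty": 0.004, "tz": 0.13, "yaw": 0, "gripper": 1},
  {"tx": 0.073, "ty": 0.004, "tz": 0.15, "yaw": 0, "gripper": 1},
  {"tx": 0.073, "ty": 0.004, "tz": 0.16, "yaw": 0, "gripper": 1},
  {"tx": 0.073, "ty": 0.004, "tz": 0.165, "yaw": 0, "gripper": 1},
  {"tx": 0.073, "ty": 0.004, "tz": 0.167, "yaw": 0, "gripper": 1},
  {"tx": 0.073, "ty": 0.004, "tz": 0.167, "yaw": 0, "gripper": 1},
])

```text
time_s: 3.5
tcp_pos: [0.4402, -0.3447, 0.0823]
orientation: [[0.97, 0.243, 0.001], [0.243, -0.97, -0.001], [0.001, 0.001, -1.0]]
wrist_force: [-1.8, 0.3, 3.8]
opening: -0.002
grasp_force: 1.9
```

Request:
apply_moves([
  {"tx": 0, "ty": 0, "tz": 0.002, "yaw": 0, "gripper": 1},
  {"tx": 0, "ty": 0, "tz": 0.003, "yaw": 0, "gripper": 1},
  {"tx": 0, "ty": 0, "tz": 0.004, "yaw": 0, "gripper": 1},
  {"tx": 0, "ty": 0, "tz": 0.004, "yaw": 0, "gripper": 1},
])

```text
time_s: 3.9
tcp_pos: [0.4404, -0.3449, 0.0803]
orientation: [[0.97, 0.244, 0.002], [0.244, -0.97, -0.002], [0.001, 0.003, -1.0]]
wrist_force: [-8.7, 7.0, 26.1]
opening: 0.001
grasp_force: 12.4
```

Request:
apply_moves([
  {"tx": 0, "ty": 0, "tz": -0.03, "yaw": 0, "gripper": 1},
  {"tx": 0, "ty": 0, "tz": -0.07, "yaw": 0, "gripper": 1},
  {"tx": 0, "ty": 0, "tz": -0.11, "yaw": 0, "gripper": 1},
  {"tx": 0.0, "ty": -0.02, "tz": -0.15, "yaw": 0, "gripper": 1},
  {"tx": 0.02, "ty": -0.06, "tz": -0.17, "yaw": 0, "gripper": 0},
  {"tx": 0.03, "ty": -0.1, "tz": -0.17, "yaw": 0, "gripper": 0},
  {"tx": 0.04, "ty": -0.14, "tz": -0.17, "yaw": 0, "gripper": 0},
  {"tx": 0.05, "ty": -0.18, "tz": -0.17, "yaw": 0, "gripper": 0},
  {"tx": 0.06, "ty": -0.22, "tz": -0.17, "yaw": 0, "gripper": 0},
  {"tx": 0.06, "ty": -0.247, "tz": -0.17, "yaw": 0, "gripper": 0},
  {"tx": 0.06, "ty": -0.247, "tz": -0.17, "yaw": 0, "gripper": 0},
  {"tx": 0.06, "ty": -0.247, "tz": -0.17, "yaw": 0, "gripper": 0},
])

```text
time_s: 5.1
tcp_pos: [0.4384, -0.0902, 0.2478]
orientation: [[0.97, 0.244, 0.001], [0.244, -0.97, -0.001], [0.001, 0.001, -1.0]]
wrist_force: [-0.4, -0.6, -0.6]
opening: 1.003
grasp_force: 0.0
```

```bash
cat >> h.py <<'E'
def look(f,t='tin_a'):
    o=manip.get_obs();R=np.array(o['orientation']);p=shot('wrist',f)
    print(o['time_s'],o['tcp_pos'],o['wrist_force'],o['opening'])
    for r in manip.trace(p,t):
        m=r['pixels'];print('rect',r['rect'],round(r['conf'],2))
    for r in manip.place_of(p,t):
        X=onz(p,r['location'],0);print(t,round(r['conf'],2),np.round(r['location']),X.round(3),'tool d',(R.T@(X-o['tcp_pos'])).round(3))
E
python3 - <<'E'
from h import *
look('wrist3')
p=shot('side')
for r in manip.place_of(p,'tin_a'):print(np.round(onz(p,r['location'],0),3))
E
```

```text
5.1 [ 0.43839264 -0.09021872  0.24775336] [-0.44881267 -0.6266742  -0.63976948] 1.0034415779446575
rect [235.0, 59.3, 301.2, 128.3] 0.92
rect [86.5, 0.0, 172.7, 76.4] 0.75
tin_a 0.98 [144.  48.] [0.542 0.064 0.   ] tool d [ 0.138 -0.124  0.248]
tin_a 0.85 [268. 100.] [ 0.522 -0.089  0.   ] tool d [0.081 0.019 0.248]
[0.543 0.273 0.   ]
[0.548 0.058 0.   ]
[ 0.525 -0.071  0.   ]
```

View pics/wrist3.png

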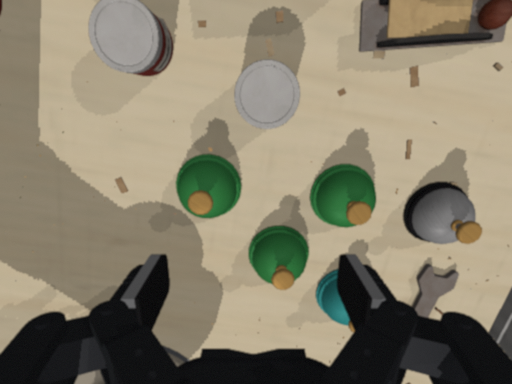

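```bash
python3 - <<'E'
from h import *
o=manip.get_obs();R=np.array(o['orientation'])
p=shot('wrist')
for uv in((267.5,94),(127,35)):
    X=onz(p,uv,.058);print(X.round(3),(R.T@(X-o['tcp_pos'])).round(3))
E
```

```text
[ 0.527 -0.085  0.058] [0.087 0.016 0.189]
[0.546 0.058 0.058] [ 0.14  -0.119  0.189]
```

The wrist picture shows tin 1's lid at (267,94) and tin 2's at (127,35), with the bells clear of the finger path. I'll grasp tin 1.

Request:
apply_moves([
  {"tx": 0.04, "ty": 0.008, "tz": 0.01, "yaw": 0, "gripper": 0},
  {"tx": 0.07, "ty": 0.014, "tz": 0.04, "yaw": 0, "gripper": 0},
  {"tx": 0.086, "ty": 0.017, "tz": 0.07, "yaw": 0, "gripper": 0},
  {"tx": 0.086, "ty": 0.017, "tz": 0.1, "yaw": 0, "gripper": 0},
  {"tx": 0.086, "ty": 0.017, "tz": 0.13, "yaw": 0, "gripper": 0},
  {"tx": 0.086, "ty": 0.017, "tz": 0.16, "yaw": 0, "gripper": 0},
  {"tx": 0.086, "ty": 0.017, "tz": 0.18, "yaw": 0, "gripper": 0},
  {"tx": 0.086, "ty": 0.017, "tz": 0.2, "yaw": 0, "gripper": 0},
  {"tx": 0.086, "ty": 0.017, "tz": 0.215, "yaw": 0, "gripper": 0},
  {"tx": 0.086, "ty": 0.017, "tz": 0.215, "yaw": 0, "gripper": 0},
  {"tx": 0.086, "ty": 0.017, "tz": 0.215, "yaw": 0, "gripper": 0.5},
  {"tx": 0.086, "ty": 0.017, "tz": 0.215, "yaw": 0, "gripper": 1},
  {"tx": 0.086, "ty": 0.017, "tz": 0.215, "yaw": 0, "gripper": 1},
  {"tx": 0.086, "ty": 0.017, "tz": 0.215, "yaw": 0, "gripper": 1},
  {"tx": 0.086, "ty": 0.017, "tz": 0.215, "yaw": 0, "gripper": 1},
], newtons=40)

```text
time_s: 6.9
tcp_pos: [0.526, -0.0855, 0.0335]
orientation: [[0.97, 0.243, 0.001], [0.243, -0.97, -0.0], [0.001, 0.0, -1.0]]
wrist_force: [-2.7, 3.6, 5.6]
opening: 0.76
grasp_force: 45.2
```

Request:
apply_moves([
  {"tx": 0, "ty": 0, "tz": -0.01, "yaw": 0, "gripper": 1},
  {"tx": 0, "ty": 0, "tz": -0.03, "yaw": 0, "gripper": 1},
  {"tx": 0, "ty": 0, "tz": -0.05, "yaw": 0, "gripper": 1},
  {"tx": 0, "ty": 0, "tz": -0.06, "yaw": 0, "gripper": 1},
  {"tx": 0, "ty": 0, "tz": -0.06, "yaw": 0, "gripper": 1},
  {"tx": 0, "ty": 0, "tz": -0.06, "yaw": 0, "gripper": 1},
  {"tx": 0, "ty": 0, "tz": -0.06, "yaw": 0, "gripper": 1},
  {"tx": 0, "ty": 0, "tz": -0.06, "yaw": 0, "gripper": 1},
])

```text
time_s: 7.7
tcp_pos: [0.5252, -0.0856, 0.0914]
orientation: [[0.97, 0.243, -0.002], [0.243, -0.97, 0.001], [-0.001, -0.001, -1.0]]
wrist_force: [-0.4, 0.1, -7.8]
opening: 0.762
grasp_force: 47.6
```

```bash
python3 - <<'E'
from h import *
f=[]
for i in range(4):
    shot('wrist');o=manip.get_obs();f.append(o['wrist_force'])
print(np.round(f,2),o['tcp_pos'],o['opening'],o['grasp_force'],o['tau'])
E
```

```text
[[ 0.25 -0.01 -7.35]
 [-0.18 -0.62 -6.58]
 [ 0.86 -0.4  -7.45]
 [-0.07 -0.05 -7.39]] [ 0.52555931 -0.08565831  0.09201834] 0.7598602686557364 47.5781752722105 [-5.15301464e-03 -4.89524031e+01 -2.34629148e+01  3.77709839e-04
  7.79397869e-04  8.10013262e-06]
```

Tin 1 weighs roughly 6.7 N. I'll set it back and move to view tin 2.

Request:
apply_moves([
  {"tx": 0, "ty": 0, "tz": 0.02, "yaw": 0, "gripper": 1},
  {"tx": 0, "ty": 0, "tz": 0.04, "yaw": 0, "gripper": 1},
  {"tx": 0, "ty": 0, "tz": 0.052, "yaw": 0, "gripper": 1},
  {"tx": 0, "ty": 0, "tz": 0.057, "yaw": 0, "gripper": 1},
  {"tx": 0, "ty": 0, "tz": 0.0595, "yaw": 0, "gripper": 1},
  {"tx": 0, "ty": 0, "tz": 0.0595, "yaw": 0, "gripper": 1},
  {"tx": 0, "ty": 0, "tz": 0.0595, "yaw": 0, "gripper": 0},
  {"tx": 0, "ty": 0, "tz": 0.0595, "yaw": 0, "gripper": 0},
  {"tx": 0, "ty": 0, "tz": 0.0595, "yaw": 0, "gripper": 0},
  {"tx": 0, "ty": 0, "tz": 0.03, "yaw": 0, "gripper": 0},
  {"tx": 0, "ty": 0, "tz": -0.01, "yaw": 0, "gripper": 0},
  {"tx": 0, "ty": 0, "tz": -0.05, "yaw": 0, "gripper": 0},
  {"tx": 0, "ty": -0.03, "tz": -0.09, "yaw": 0, "gripper": 0},
  {"tx": 0, "ty": -0.06, "tz": -0.12, "yaw": 0, "gripper": 0},
  {"tx": -0.01, "ty": -0.1, "tz": -0.14, "yaw": 0, "gripper": 0},
  {"tx": -0.03, "ty": -0.137, "tz": -0.155, "yaw": 0, "gripper": 0},
  {"tx": -0.03, "ty": -0.137, "tz": -0.155, "yaw": 0, "gripper": 0},
  {"tx": -0.03, "ty": -0.137, "tz": -0.155, "yaw": 0, "gripper": 0},
])

```text
time_s: 9.7
tcp_pos: [0.4633, 0.0402, 0.2481]
orientation: [[0.97, 0.244, 0.002], [0.244, -0.97, -0.0], [0.002, 0.001, -1.0]]
wrist_force: [0.1, -1.2, 0.5]
opening: 1.0
grasp_force: 0.0
```

```bash
cat >> h.py <<'E'
def lids(f):
    o=manip.get_obs();R=np.array(o['orientation']);p=shot('wrist',f);print(o['time_s'],o['tcp_pos'],o['wrist_force'])
    hsv=cv2.cvtColor(p['image'],cv2.COLOR_RGB2HSV)
    for r in manip.trace(p,'tin_a'):
        m=(r['pixels']&(hsv[...,1]<70)).astype(np.uint8)
        c=max(cv2.findContours(m,0,1)[0],key=cv2.contourArea,default=None)
        if c is None: continue
        uv,rad=cv2.minEnclosingCircle(c);X=onz(p,uv,.058)
        print(round(r['conf'],2),np.round(uv),round(rad,1),X.round(3),'tool',(R.T@(X-o['tcp_pos'])).round(3))
E
python3 - <<'E'
from h import *
lids('wrist4')
p=shot('side','side4')
for r in manip.place_of(p,'tin_a'):print(np.round(onz(p,r['location'],0),3))
E
```

```text
9.7 [0.46327402 0.04021348 0.2480612 ] [ 0.14558319 -1.16000196  0.47191287]
0.97 [63. 42.] 43.2 [0.55  0.249 0.058] tool [ 0.135 -0.182  0.19 ]
0.59 [249.  94.] 34.7 [0.547 0.064 0.058] tool [ 0.087 -0.003  0.19 ]
0.58 [375. 146.] 36.6 [ 0.529 -0.079  0.058] tool [0.034 0.131 0.19 ]
[0.551 0.057 0.   ]
[ 0.527 -0.076  0.   ]
[0.55  0.274 0.   ]
```

View pics/wrist4.png

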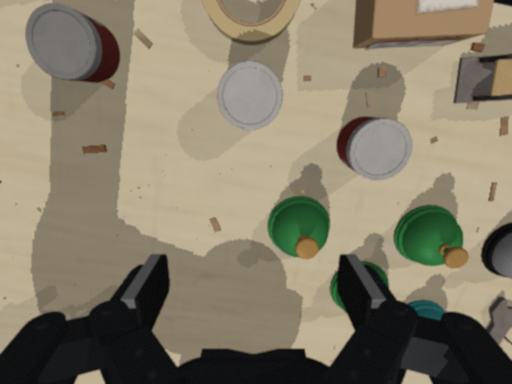

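Tin 1 stands upright at (380,148); tin 2's lid is at (249,94). I'll grasp tin 2.

Request:
apply_moves([
  {"tx": 0.04, "ty": 0, "tz": 0.02, "yaw": 0, "gripper": 0},
  {"tx": 0.07, "ty": -0.003, "tz": 0.05, "yaw": 0, "gripper": 0},
  {"tx": 0.086, "ty": -0.003, "tz": 0.09, "yaw": 0, "gripper": 0},
  {"tx": 0.086, "ty": -0.003, "tz": 0.13, "yaw": 0, "gripper": 0},
  {"tx": 0.086, "ty": -0.003, "tz": 0.16, "yaw": 0, "gripper": 0},
  {"tx": 0.086, "ty": -0.003, "tz": 0.18, "yaw": 0, "gripper": 0},
  {"tx": 0.086, "ty": -0.003, "tz": 0.2, "yaw": 0, "gripper": 0},
  {"tx": 0.086, "ty": -0.003, "tz": 0.215, "yaw": 0, "gripper": 0},
  {"tx": 0.086, "ty": -0.003, "tz": 0.215, "yaw": 0, "gripper": 0},
  {"tx": 0.086, "ty": -0.003, "tz": 0.215, "yaw": 0, "gripper": 0.5},
  {"tx": 0.086, "ty": -0.003, "tz": 0.215, "yaw": 0, "gripper": 1},
  {"tx": 0.086, "ty": -0.003, "tz": 0.215, "yaw": 0, "gripper": 1},
  {"tx": 0.086, "ty": -0.003, "tz": 0.215, "yaw": 0, "gripper": 1},
  {"tx": 0.086, "ty": -0.003, "tz": 0.215, "yaw": 0, "gripper": 1},
], newtons=40)

```text
time_s: 11.3
tcp_pos: [0.5464, 0.0636, 0.0332]
orientation: [[0.97, 0.243, 0.002], [0.243, -0.97, -0.0], [0.002, 0.001, -1.0]]
wrist_force: [-0.5, -1.2, 6.7]
opening: 0.76
grasp_force: 45.5
```

Request:
apply_moves([
  {"tx": 0, "ty": 0, "tz": -0.01, "yaw": 0, "gripper": 1},
  {"tx": 0, "ty": 0, "tz": -0.03, "yaw": 0, "gripper": 1},
  {"tx": 0, "ty": 0, "tz": -0.05, "yaw": 0, "gripper": 1},
  {"tx": 0, "ty": 0, "tz": -0.06, "yaw": 0, "gripper": 1},
  {"tx": 0, "ty": 0, "tz": -0.06, "yaw": 0, "gripper": 1},
  {"tx": 0, "ty": 0, "tz": -0.06, "yaw": 0, "gripper": 1},
  {"tx": 0, "ty": 0, "tz": -0.06, "yaw": 0, "gripper": 1},
  {"tx": 0, "ty": 0, "tz": -0.06, "yaw": 0, "gripper": 1},
])

```text
time_s: 12.1
tcp_pos: [0.5455, 0.0638, 0.0915]
orientation: [[0.97, 0.243, -0.002], [0.243, -0.97, 0.0], [-0.001, -0.001, -1.0]]
wrist_force: [-0.7, 0.0, -3.1]
opening: 0.757
grasp_force: 45.3
```

```bash
python3 - <<'E'
from h import *
f=[]
for i in range(4):
    shot('wrist');o=manip.get_obs();f.append(o['wrist_force'])
print(np.round(f,2),o['tcp_pos'],o['opening'],o['grasp_force'],o['tau'])
E
```

```text
[[ 0.14 -0.13 -2.93]
 [ 0.44  0.17 -2.84]
 [ 0.07 -0.33 -2.19]
 [-0.4   0.79 -2.47]] [0.54579647 0.06374621 0.09203482] 0.7589757429942882 45.30852757918183 [-7.01508216e-04 -4.80908525e+01 -2.23064876e+01 -4.73702166e-04
  3.59174526e-03  6.45814495e-06]
```

Tin 2 weighs about 2.7 N against 7.1 N, so tin 1 is the full one. I'll set tin 2 down and go back.

Request:
apply_moves([
  {"tx": 0, "ty": 0, "tz": 0.02, "yaw": 0, "gripper": 1},
  {"tx": 0, "ty": 0, "tz": 0.04, "yaw": 0, "gripper": 1},
  {"tx": 0, "ty": 0, "tz": 0.052, "yaw": 0, "gripper": 1},
  {"tx": 0, "ty": 0, "tz": 0.057, "yaw": 0, "gripper": 1},
  {"tx": 0, "ty": 0, "tz": 0.0595, "yaw": 0, "gripper": 1},
  {"tx": 0, "ty": 0, "tz": 0.0595, "yaw": 0, "gripper": 1},
  {"tx": 0, "ty": 0, "tz": 0.0595, "yaw": 0, "gripper": 0},
  {"tx": 0, "ty": 0, "tz": 0.0595, "yaw": 0, "gripper": 0},
  {"tx": 0, "ty": 0, "tz": 0.0595, "yaw": 0, "gripper": 0},
  {"tx": 0, "ty": 0, "tz": 0.03, "yaw": 0, "gripper": 0},
  {"tx": 0, "ty": 0, "tz": -0.01, "yaw": 0, "gripper": 0},
  {"tx": 0, "ty": 0, "tz": -0.05, "yaw": 0, "gripper": 0},
  {"tx": -0.03, "ty": 0.03, "tz": -0.09, "yaw": 0, "gripper": 0},
  {"tx": -0.07, "ty": 0.06, "tz": -0.12, "yaw": 0, "gripper": 0},
  {"tx": -0.11, "ty": 0.1, "tz": -0.14, "yaw": 0, "gripper": 0},
  {"tx": -0.14, "ty": 0.14, "tz": -0.155, "yaw": 0, "gripper": 0},
  {"tx": -0.14, "ty": 0.14, "tz": -0.155, "yaw": 0, "gripper": 0},
  {"tx": -0.14, "ty": 0.14, "tz": -0.155, "yaw": 0, "gripper": 0},
])

```text
time_s: 14.1
tcp_pos: [0.4436, -0.1086, 0.2488]
orientation: [[0.971, 0.24, 0.003], [0.24, -0.971, -0.002], [0.002, 0.003, -1.0]]
wrist_force: [-0.1, 0.6, -0.4]
opening: 0.999
grasp_force: 0.0
```

```bash
python3 - <<'E'
from h import *
lids('wrist5')
E
```

```text
14.1 [ 0.4435795  -0.10862086  0.24884842] [-0.07827463  0.58794224 -0.41147533]
0.91 [249.  94.] 34.7 [ 0.528 -0.085  0.058] tool [ 0.087 -0.003  0.191]
0.66 [106.  35.] 42.3 [0.548 0.06  0.058] tool [ 0.141 -0.14   0.191]
```

View pics/wrist5.png

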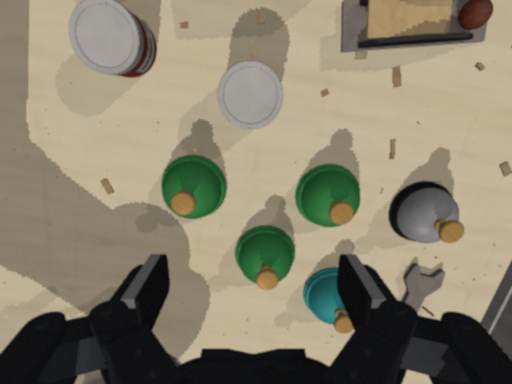

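Tin 2 stands upright at (105,38), and the full tin's lid is at (249,94).

Request:
apply_moves([
  {"tx": 0.04, "ty": 0, "tz": 0.02, "yaw": 0, "gripper": 0},
  {"tx": 0.07, "ty": -0.003, "tz": 0.05, "yaw": 0, "gripper": 0},
  {"tx": 0.086, "ty": -0.003, "tz": 0.09, "yaw": 0, "gripper": 0},
  {"tx": 0.086, "ty": -0.003, "tz": 0.13, "yaw": 0, "gripper": 0},
  {"tx": 0.086, "ty": -0.003, "tz": 0.16, "yaw": 0, "gripper": 0},
  {"tx": 0.086, "ty": -0.003, "tz": 0.18, "yaw": 0, "gripper": 0},
  {"tx": 0.086, "ty": -0.003, "tz": 0.2, "yaw": 0, "gripper": 0},
  {"tx": 0.086, "ty": -0.003, "tz": 0.215, "yaw": 0, "gripper": 0},
  {"tx": 0.086, "ty": -0.003, "tz": 0.215, "yaw": 0, "gripper": 0},
  {"tx": 0.086, "ty": -0.003, "tz": 0.215, "yaw": 0, "gripper": 0.5},
  {"tx": 0.086, "ty": -0.003, "tz": 0.215, "yaw": 0, "gripper": 1},
  {"tx": 0.086, "ty": -0.003, "tz": 0.215, "yaw": 0, "gripper": 1},
  {"tx": 0.086, "ty": -0.003, "tz": 0.215, "yaw": 0, "gripper": 1},
  {"tx": 0.086, "ty": -0.003, "tz": 0.215, "yaw": 0, "gripper": 1},
], newtons=50)

```text
time_s: 15.6
tcp_pos: [0.528, -0.0826, 0.0338]
orientation: [[0.97, 0.244, 0.003], [0.244, -0.97, -0.001], [0.003, 0.002, -1.0]]
wrist_force: [0.1, -1.4, 5.7]
opening: 0.759
grasp_force: 56.6
```

Request:
apply_moves([
  {"tx": 0, "ty": 0, "tz": -0.01, "yaw": 0, "gripper": 1},
  {"tx": 0, "ty": 0, "tz": -0.03, "yaw": 0, "gripper": 1},
  {"tx": 0, "ty": 0, "tz": -0.05, "yaw": 0, "gripper": 1},
  {"tx": 0, "ty": 0, "tz": -0.08, "yaw": 0, "gripper": 1},
  {"tx": 0, "ty": 0, "tz": -0.11, "yaw": 0, "gripper": 1},
  {"tx": 0, "ty": 0, "tz": -0.14, "yaw": 0, "gripper": 1},
  {"tx": 0, "ty": 0, "tz": -0.17, "yaw": 0, "gripper": 1},
  {"tx": 0, "ty": 0, "tz": -0.19, "yaw": 0, "gripper": 1},
  {"tx": 0, "ty": 0, "tz": -0.2, "yaw": 0, "gripper": 1},
  {"tx": 0, "ty": 0, "tz": -0.2, "yaw": 0, "gripper": 1},
  {"tx": 0, "ty": 0, "tz": -0.2, "yaw": 0, "gripper": 1},
  {"tx": 0, "ty": 0, "tz": -0.2, "yaw": 0, "gripper": 1},
  {"tx": 0, "ty": 0, "tz": -0.2, "yaw": 0, "gripper": 1},
  {"tx": 0, "ty": 0, "tz": -0.2, "yaw": 0, "gripper": 1},
])

```text
time_s: 17.0
tcp_pos: [0.5267, -0.0823, 0.2317]
orientation: [[0.97, 0.243, -0.001], [0.243, -0.97, 0.0], [-0.001, -0.001, -1.0]]
wrist_force: [1.0, -0.1, -8.4]
opening: 0.755
grasp_force: 58.4
```

```bash
python3 - <<'E'
from h import *
shot('side','side6');o=manip.get_obs();print(o['tcp_pos'],o['wrist_force'],o['grasp_force'],o['opening'],np.abs(o['dq']).max())
E
```

```text
[ 0.52674172 -0.08223847  0.23188718] [ 0.28138453 -0.31483524 -7.67166856] 58.44204827793874 0.7574425775312598 0.004974324944985242
```

View pics/side6.png

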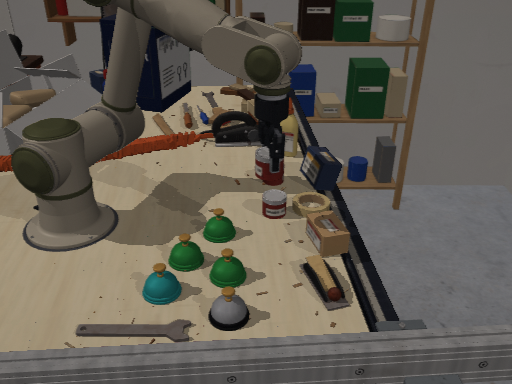

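The full tin is held upright at (270,165). Tin 2 stands at (275,204), and the bystanders have not moved. Handing in.

```bash
python3 -c "from workcell import manip; print(manip.hand_in())"
```

```text
the job is handed in; nothing more can be done
None
```

I rang the steel bell, found by hefting that the tin nearest the bells is the full one (about 7.1 N against 2.7 N for the middle tin), and handed in holding it upright about 20 cm above the table; no verdict was returned.

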